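Put the blue key away in the desk key cabinet

TASK

Slide the clear hatch of the grey key cabinet right open, take the blue-tagged key from the wooden stand, reach in through the yellow-framed opening and hang it by its window on the hook inside, then slide the hatch fully shut over it. Neither the robot nor the key may touch the yellow frame. Leave the red key and everything else on the desk where it is.

Things in the scene. Friction and masses are not known exactly. Their poses are not given: they have to be found in the camera images.
- key_blue_grip (a point): Grip point of the loose blue key tag: middle of its tab (22 mm wide along its y, 8 mm thick along its x), 16 mm below the tag's top, 33 mm above the window's top. The tab's sides are free down to 27 mm below this point, where the wider eye begins. The tag stands upright, its blade in a pocket of the wooden stand, turned as the stand is; lift it straight up 45 mm or more to free it.
- key_blue_eye (a point): Top middle of the window in the blue tag (apex of a shallow V), half-way through its thickness; this rests on the hook when hung. 79 mm above the blade's lower end, 33 mm below the grip point. Axes: x through the window, y across it, z up.
- key_red_grip (a point): The same point on the red key tag, of equal shape, standing in the other pocket of the stand, 90 mm from the blue one along the tags' y. Leave it alone. Which pocket holds which key varies.
- stand: Fixed dark wooden block 60 x 150 x 50 mm (x, y, z), origin under its centre. Two pockets in its top at y = +45 and -45 mm, each about 11 x 17 mm and 44 mm deep, in which the tags stand, turned as the block is.
- cabinet: Fixed grey key cabinet on the desk, 136 x 260 x 150 mm (x, y, z), origin under its centre, x away from the robot (turned by up to 0.3 rad). The half on its -y side is the hook bay, open at the top through the yellow frame; the +y half is closed. The bay's far (+x) wall is clear. Walls and floor are 4 mm thick.
- opening (a point): Centre of the opening at the frame's upper face (150 mm above the desk), axes as the cabinet. The opening is 112 mm along x, 104 mm along y. The yellow frame, a flat plate 4 mm thick, runs along its -x, +x and -y edges; the +y edge is the grey top of the closed half, flush with it. Only the yellow plate counts as the frame.
- hook_seat (a point): Point on top of the hook's arm where the window's top should rest, axes as the cabinet; 59 mm below the opening, 26 mm to -x of its centre. The bay's -x wall is 36 mm to -x of it; the hook's bent-up end is 24 mm to +x (centre line), its tip 10 mm higher than this point. Hung here, the tag's top is 10 mm below the frame's upper face.
- hook: The fixed steel hook: round bar 6 mm thick, sticking out level from the bay's -x wall along the cabinet's +x, its end bent up. Bring the window over the tip from the +x side, tag's thickness along x, then lower. Its origin is the cabinet's origin (use hook_seat).
- key_blue: The blue tag, 128 mm tall, 8 mm thick (x); origin at its lower end, z up. From the top: tab 22 mm wide (y), 49 mm tall; eye 36 mm wide with a through window 24 mm wide and 32 mm tall, closed below by a 7 mm bar; brass key blade 14 mm wide, 40 mm long. Same from front and back. 40 to 85 g.
- frame: The yellow frame, fixed on the cabinet; its origin is the cabinet's origin (use opening).
- hatch (a joint): How far the hatch is open, in m: 0 shut over the opening, 0.12 fully open; it slides along the cabinet's +y to open. It stays where it is left; about 1.5 N moves it, with hard stops at both ends. Starts nearly shut, 0 to 25 mm open.
- hatch_fin (a point): Top middle of the black fin standing on the hatch: 50 mm along the cabinet's x, 8 mm thick along y, 24 mm tall. The hatch is a clear plate 124 x 116 x 5 mm (x, y, z); its upper face is 24 mm below this point, 6 mm above the frame. When shut, the fin stands on the opening's centre line (2 mm to +x of its centre). Push the fin from either side, or pinch it, to slide the hatch.
- bottle: Bystander: blue water bottle, 62 mm thick, 180 mm tall, loose; origin under its centre.
- stapler: Bystander: green and black stapler, about 130 x 35 x 50 mm, loose; origin under its centre.
- notes: Bystander: yellow note block, 75 x 75 x 30 mm, loose; origin under its centre.
- mouse: Bystander: black computer mouse, 100 x 60 x 33 mm, loose on a dark pad; origin under its centre.

How it is judged:
By the outcome, as a careful person would: the job done as asked, in the order asked, and still so for the second after the job is handed in, with the robot touching nothing.
It also fails if it takes over 67 s, if anything falls off the work surface, if the arm or the gripper's body presses on something with over 40 N, if the wrist force passes 120 N, or if a joint passes its speed limit or range.

ROBOT

A 6-joint arm with a two-finger parallel gripper is mounted at the origin on the work surface. World frame = base frame: x ahead of the robot, y to its left, z up, the work surface at z = 0. Lengths are in m, angles in rad, forces in N, time in s.
With the tool pointing down it reaches from about 0.375 to 0.9 m from the base axis. Payload 3.1 kg.
Tool frame: the origin (TCP) lies at the very end of the fingers, on their centre line; the grasp point (between the pads) lies 19 mm behind it; x points along the fingers, y is the direction in which the jaws open and shut, and the axes are right-handed (so a half turn about x gives the same grasp; the last joint's range is limited). The gripper opens to 85 mm and grips with 20 to 120 N. Pads are 22 mm wide; open, the fingers measure 114 mm over their backs; the gripper's body (76 mm by 85 mm) begins 54 mm behind the grasp point. The pads swing forward as they close: fully open they stand 13 mm farther back than shut.
Start: joints at [-1.304, 0.527, 1.433, -0, 1.181, -0.178], TCP at [0.27, -0.564, 0.231] pointing down, gripper open.
Joint ranges: [-3.08, 3.08], [-0.75, 2.2], [0.22, 2.44], [-1.43, 4.57], [0, 2.65], [-2.85, 2.85]. Speed limits (rad/s): [2.79, 2.79, 3.14, 3.14, 3.14, 3.14].

INTERFACE

Orientations are given as a unit quaternion [x, y, z, w].
In Python, from station import sense, snapshot, camera_model, sign_off gives the robot as it stands.
- The arm moves only by the tool step_arm, never from a script. Its argument "increments" is one flat list of numbers, 5 for each row, row after row: the shift along the tool's x, y, z in units of 60 mm (1.0 is 60 mm), then the turn about the tool's x in units of 5 degrees (1.0 is 5 degrees), then the closure, from 0 (fully open) to 1 (shut). A call has exactly 5 rows; each row is the pose to reach, as a shift and turn from the pose measured when the call began, along the tool's axes at that moment; what a row does not reach only later rows make up. A row lasts 1/8 s, in which the tool goes at most 62.5 mm and 10.7 degrees, less where a joint would pass 70% of its speed; a pose out of reach is approached as far as the arm can. A call with a gripper value outside its range is refused whole. The fingers move at their own pace and stop on an object; "grip_force" is the grip in N (left out, the last holds). Time passes only in rows, so rows that repeat a pose let the fingers close, or fill a call up. It gives the time, the measured TCP pose, the force and the opening at its end, in the units of the state.
- sense(): the state, without advancing time (a new reading comes with each control period).
- snapshot(name): name is "side" or "top" or "wrist"; returns the picture (384x512x3 uint8, blue, green, red); there is no depth.
- camera_model(name): a dict with "vertical_fov" (degrees; the focal length in pixels is half the picture's height over the tangent of half this angle, whatever the lens; pixels are square), "cx", "cy" (the principal point, pixels), "R" (3x3) and "t" (3): a world point X has camera coordinates R X + t. Camera axes: x right, y down, z forward; pixel columns grow to the right and rows downward; lengths in m; the calibration is good to about 2 mm. A picture is of the moment at which its call begins: read the wrist's pose just before it. camera_model takes no time and is no camera call; for the wrist camera it gives the pose at the moment of the call.
- sign_off(): hands the job in, once; it reports no verdict.
The state is a dict: "t": time; "q": joint angles; "qd": joint speeds; "tau": joint torques, N m; "tcp_pos": TCP position; "tool_rot": TCP orientation; "force": force on the tool from outside, world axes, zero at the start; "ft_torque": the same for the moment, N m; "finger_gap": opening from 0.0 (shut) to 1.0 (fully open).
Only numpy, scipy, OpenCV 4.12 (cv2) and the standard library are available. Lean on these libraries where they do the work, as an engineer would, in place of code of your own. Each camera call takes 0.05 s, during which the arm holds its last target. There are 200 camera calls.

## Working session

There is one attempt and no reset: what is moved stays moved. The work goes in short steps, Python scripts to look and compute and a tool call to move; the robot and the scene stay as the last step left them, time stands still between calls to the robot, and variables do not carry over. Pictures are saved under pics/ and viewed, about 8 in all and at most 12, crops included, and the job is handed in when it is done.

Besides the shell and the picture viewer there is one more tool, called after "Request:" as name(argument=value, ...), one argument or row to a line, values as JSON. step_arm: Moves the arm, as the interface text tells. Its arguments: {"type":"object","properties":{"increments":{"type":"array","items":{"type":"number"}},"grip_force":{"type":"number"}},"required":["increments"]}

```bash
mkdir -p pics; ls; cat > h.py <<'E'
import numpy as np, cv2
from station import sense, snapshot, camera_model
def K(m): 
    f=192/np.tan(np.radians(m["vertical_fov"])/2); return f,m["cx"],m["cy"]
def ray(m,u,v):
    f,cx,cy=K(m); R=np.array(m["R"]);t=np.array(m["t"])
    return -R.T@t, R.T@np.array([(u-cx)/f,(v-cy)/f,1])
def onz(m,u,v,z):
    o,d=ray(m,u,v); return o+d*(z-o[2])/d[2]
def proj(m,X):
    f,cx,cy=K(m); c=np.array(m["R"])@np.array(X)+np.array(m["t"]); return np.array([cx+f*c[0]/c[2],cy+f*c[1]/c[2]])
E
python3 - <<'E'
from h import *
s=sense();print({k:np.round(v,3) for k,v in s.items()})
a=[snapshot(n) for n in("side","top","wrist")]
for n,i in zip(("side","top","wrist"),a): cv2.imwrite(f"pics/{n}0.png",i)
for n in("side","top","wrist"):
    m=camera_model(n);print(n,K(m),np.round(m["R"],3).tolist(),np.round(m["t"],3))
cv2.imwrite("pics/a.png",cv2.resize(a[1],(800,600),interpolation=cv2.INTER_CUBIC))
cv2.imwrite("pics/b.png",cv2.resize(a[0],(800,600),interpolation=cv2.INTER_CUBIC))
E
```

```text
pics
{'t': np.float64(0.0), 'q': array([-1.303,  0.528,  1.434,  0.   ,  1.181, -0.178]), 'qd': array([-0.   , -0.   , -0.001,  0.001,  0.   ,  0.002]), 'tau': array([-0.0000e+00, -4.4235e+01, -1.7802e+01, -0.0000e+00,  8.0000e-03,
       -0.0000e+00]), 'tcp_pos': array([ 0.269, -0.563,  0.23 ]), 'tool_rot': array([-0.69 , -0.157,  0.69 , -0.156]), 'force': array([-0.243, -0.903, -0.113]), 'ft_torque': array([-0.03 , -0.   ,  0.056]), 'finger_gap': np.float64(1.002)}
side (np.float64(429.57744290813605), 251.71295487691276, 193.4753129572884) [[0.755, 0.656, -0.004], [0.619, -0.714, -0.328], [-0.218, 0.245, -0.945]] [-0.498 -0.256  1.516]
top (np.float64(396.3341533410728), 248.20379917521007, 186.78949343850826) [[0.003, -1.0, -0.004], [-0.986, -0.002, -0.166], [0.166, 0.005, -0.986]] [0.072 0.605 1.166]
wrist (np.float64(264.2738346829509), 253.6765427320457, 194.40797528048216) [[0.431, -0.902, -0.002], [-0.856, -0.41, 0.315], [-0.285, -0.135, -0.949]] [-0.624 -0.04   0.381]
```

View pics/a.png

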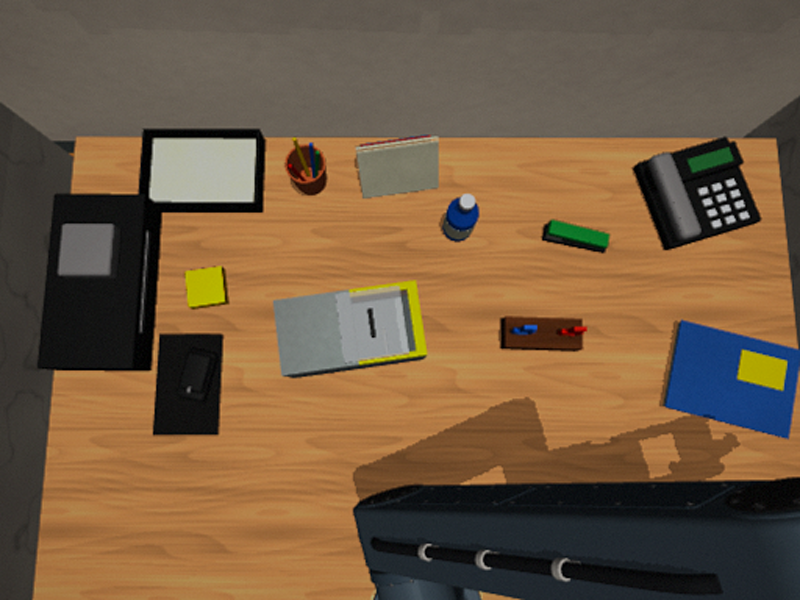

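View pics/b.png

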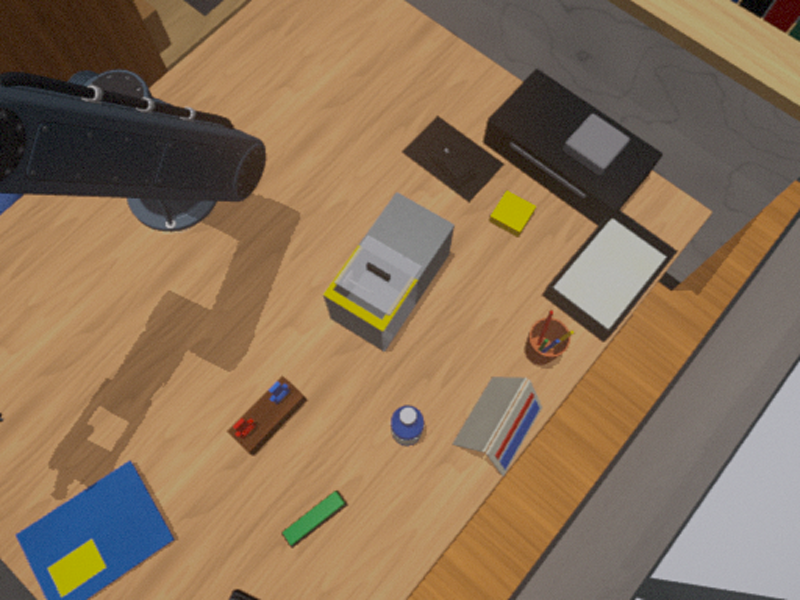

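```bash
python3 - <<'E'
import cv2,numpy as np
t=cv2.imread("pics/top0.png");s=cv2.imread("pics/side0.png")
r=lambda i,x,y,w,h,k:cv2.resize(i[y:y+h,x:x+w],(w*k,h*k),interpolation=cv2.INTER_CUBIC)
c=np.zeros((600,800,3),np.uint8)
c[:360,:500]=r(t,172,176,100,72,5)
c[:360,500:800]=r(t,318,196,60,72,5)[:, :300]
c[360:600,:400]=r(s,140,235,100,60,4)
c[360:600,400:800]=r(s,203,150,100,60,4)
cv2.imwrite("pics/c.png",c)
E
```

```text
(no output)
```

View pics/c.png

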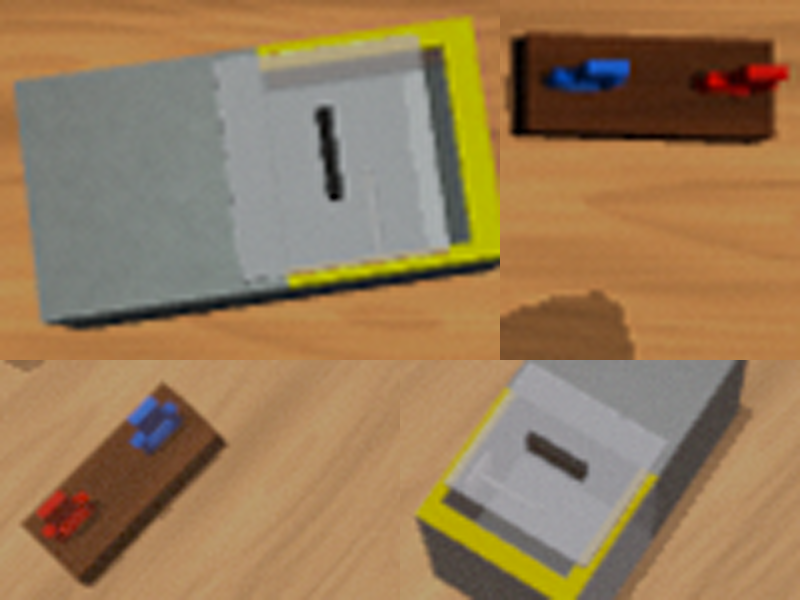

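```bash
python3 - <<'E'
from h import *
m=camera_model("top");s=camera_model("side")
T=lambda u,v,z:np.round(onz(m,172+u/5,176+v/5,z),4)
T2=lambda u,v,z:np.round(onz(m,318+(u-500)/5,196+v/5,z),4)
S=lambda u,v,z:np.round(onz(s,203+(u-400)/4,150+(v-360)/4,z),4)
S2=lambda u,v,z:np.round(onz(s,140+u/4,235+(v-360)/4,z),4)
c=[T(*p,.15) for p in [(15,83),(472,17),(503,260),(45,322)]]
for p in c: print(p)
print("ctr",np.mean(c,0)); e=[c[0]-c[1],c[3]-c[2]]; print([np.arctan2(-d[0],d[1]) for d in e],[np.linalg.norm(d) for d in e])
print("fin",T(330,153,.18),T(321,107,.18),T(338,200,.18),S(557,453,.18))
st=[T2(*p,.05) for p in [(528,33),(772,40),(772,138),(528,135)]]
print("stand",np.mean(st,0),[x for x in st])
st=[S2(*p,.05) for p in [(163,383),(222,440),(85,580),(24,523)]]
print("standS",np.mean(st,0),st)
print("blue", T2(610,69,.134),S2(145,412,.134),"red",T2(767,75,.134),S2(54,505,.134))
E
```

```text
[0.5706 0.2791 0.15  ]
[0.609 0.022 0.15 ]
[0.4722 0.0055 0.15  ]
[0.4374 0.2581 0.15  ]
ctr [0.5223   0.141175 0.15    ]
[np.float64(0.14826223712357742), np.float64(0.13690541553012403)] [np.float64(0.25995186092813416), np.float64(0.25498588196211963)]
fin [0.528  0.1008 0.18  ] [0.5532 0.1059 0.18  ] [0.5024 0.0962 0.18  ] [0.5336 0.1036 0.18  ]
stand [ 0.523775 -0.229325  0.05    ] [array([ 0.5562, -0.1563,  0.05  ]), array([ 0.5523, -0.3047,  0.05  ]), array([ 0.4926, -0.3018,  0.05  ]), array([ 0.494 , -0.1545,  0.05  ])]
standS [ 0.531675 -0.224325  0.05    ] [array([ 0.5015, -0.1512,  0.05  ]), array([ 0.5663, -0.1535,  0.05  ]), array([ 0.5616, -0.2962,  0.05  ]), array([ 0.4973, -0.2964,  0.05  ])]
blue [ 0.525  -0.1863  0.134 ] [ 0.53   -0.1798  0.134 ] red [ 0.5219 -0.2748  0.134 ] [ 0.5281 -0.2694  0.134 ]
```

```bash
cat >> h.py <<'E'
from scipy.spatial.transform import Rotation as Ro
def inc(pos,yaw):
    """full shift (units) and turn (units) to tcp pos with jaw axis (tool y) along world angle yaw+90deg (mod 180)"""
    s=sense(); R=Ro.from_quat(s["tool_rot"]).as_matrix(); d=R.T@(np.array(pos)-s["tcp_pos"])/.06
    y=R[:,1]; cur=np.arctan2(y[1],y[0]); des=yaw+np.pi/2
    dy=(des-cur+np.pi/2)%np.pi-np.pi/2   # world z rotation; tool x is down -> sign flips
    return np.round(d,3), np.round(-np.degrees(dy)/5,2), "now",np.round(s["tcp_pos"],4),"jawyaw",round(cur,4),"t",round(float(s["t"]),2),"f",np.round(s["force"],1),"gap",round(float(s["finger_gap"]),3)
E
python3 - <<'E'
from h import *
print(np.round(Ro.from_quat(sense()["tool_rot"]).as_matrix(),3).tolist())
m=camera_model("wrist");print("cam",-np.array(m["R"]).T@m["t"])
print(inc((.45,-.21,.30),0.0)); print(inc((.45,.09,.32),0.145))
E
```

```text
[[-0.0, 0.431, -0.902], [0.002, -0.902, -0.431], [-1.0, -0.002, -0.0]]
cam [ 0.34332257 -0.52806504  0.37286701]
(array([-1.149, -4.017, -5.256]), np.float64(5.11), 'now', array([ 0.2694, -0.5633,  0.2305]), 'jawyaw', np.float64(-1.125), 't', 0.15, 'f', array([-0.2,  0.3,  0.1]), 'gap', 0.999)
(array([-1.474, -8.529, -7.412]), np.float64(3.45), 'now', array([ 0.2694, -0.5633,  0.2305]), 'jawyaw', np.float64(-1.125), 't', 0.15, 'f', array([-0.2,  0.3,  0.1]), 'gap', 0.999)
```

Request:
step_arm(
  increments=[-0.8,-0.5,-0.5,1,0,-1.1,-1.2,-1.5,2,0,-1.1,-1.9,-2.4,3,0,-1.1,-2.5,-3.3,4,0,-1.1,-3.2,-4.2,5.1,0],
)

```text
t: 0.78
tcp_pos: [0.4019, -0.3045, 0.2969]
tool_rot: [0.707, -0.001, -0.707, -0.002]
force: [0.6, 0.1, 0.1]
finger_gap: 1.002
```

```bash
python3 - <<'E'
from h import *
print(inc((.46,-.20,.29),0.0))
E
```

```text
(array([ 0.118, -1.744, -0.963]), np.float64(-0.03), 'now', array([ 0.4019, -0.3045,  0.2969]), 'jawyaw', np.float64(-1.5737), 't', 0.78, 'f', array([0.6, 0.1, 0.1]), 'gap', 1.002)
```

Request:
step_arm(
  increments=[0.1,-0.7,-0.4,0,0,0.1,-1.4,-0.8,0,0,0.1,-1.74,-0.96,0,0,0.1,-1.74,-0.96,0,0,0.1,-1.74,-0.96,0,0],
)

```text
t: 1.4
tcp_pos: [0.4596, -0.2007, 0.2909]
tool_rot: [-0.707, 0.001, 0.707, 0.001]
force: [-0.2, -0.0, 0.6]
finger_gap: 1.0
```

```bash
python3 - <<'E'
from h import *
import pickle
m=camera_model("wrist"); i=snapshot("wrist"); pickle.dump(m,open("m1.pkl","wb"))
cv2.imwrite("pics/w1.png",cv2.resize(i,(800,600),interpolation=cv2.INTER_CUBIC))
print(inc((.46,.10,.30),0.145))
print(proj(m,(.525,-.183,.134))*1.5625)
E
```

```text
(array([-0.145, -5.018,  0.011]), np.float64(-1.71), 'now', array([ 0.4595, -0.201 ,  0.291 ]), 'jawyaw', np.float64(-1.5746), 't', 1.45, 'f', array([ 0.3, -0.8,  0.2]), 'gap', 1.003)
[371.81460428 191.16590042]
```

View pics/w1.png

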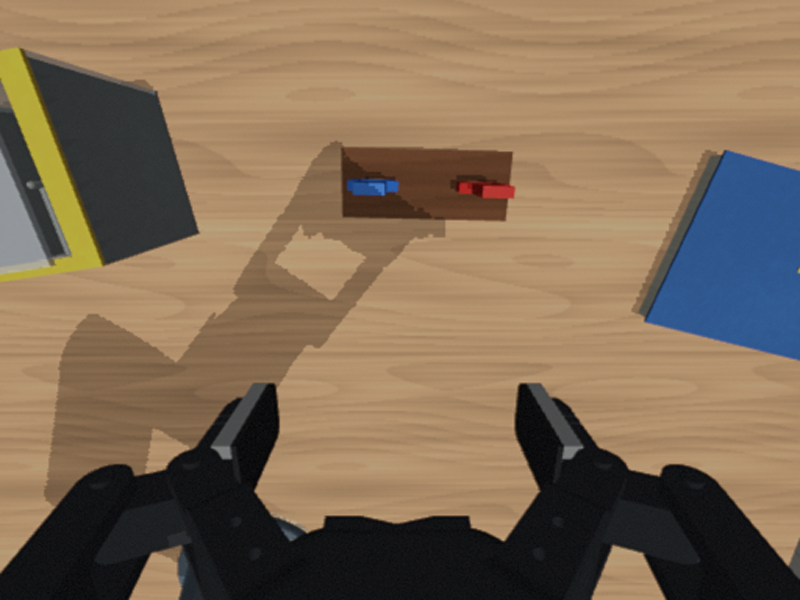

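```bash
python3 - <<'E'
from h import *
import pickle
m=pickle.load(open("m1.pkl","rb"))
W=lambda u,v,z:np.round(onz(m,u/1.5625,v/1.5625,z),4)
b=W(367.5,189,.134);r=W(498.5,192,.134);print(b,r,np.arctan2(-(b-r)[0],(b-r)[1]),np.linalg.norm(b-r))
st=[W(*p,.05) for p in [(343,148),(512,152),(506,221),(343,217)]];print(np.mean(st,0),st)
E
```

```text
[ 0.5265 -0.18    0.134 ] [ 0.5242 -0.2717  0.134 ] -0.025076530806433617 0.09172883952171204
[ 0.525225 -0.2266    0.05    ] [array([ 0.5567, -0.1538,  0.05  ]), array([ 0.553 , -0.3009,  0.05  ]), array([ 0.4936, -0.3005,  0.05  ]), array([ 0.4976, -0.1512,  0.05  ])]
```

Request:
step_arm(
  increments=[-0.15,-1,0,-0.5,0,-0.15,-2,0,-1,0,-0.15,-3,0,-1.5,0,-0.15,-4,0,-1.7,0,-0.15,-5,0,-1.7,0],
)

```text
t: 2.08
tcp_pos: [0.461, 0.0995, 0.3005]
tool_rot: [0.706, 0.05, -0.705, 0.05]
force: [0.9, -0.5, 0.0]
finger_gap: 0.997
```

Request:
step_arm(
  increments=[0,0,0,0,0.2,0,0,0,0,0.4,0,0,0,0,0.5,0,0,0,0,0.5,0,0,0,0,0.5],
)

```text
t: 2.7
tcp_pos: [0.4612, 0.0985, 0.3005]
tool_rot: [0.706, 0.05, -0.705, 0.049]
force: [0.1, 0.2, 0.8]
finger_gap: 0.504
```

```bash
python3 - <<'E'
from h import *
import pickle
m=camera_model("wrist"); i=snapshot("wrist"); pickle.dump(m,open("m2.pkl","wb"))
cv2.imwrite("pics/w2.png",cv2.resize(i,(800,600),interpolation=cv2.INTER_CUBIC))
print(inc((.46,.10,.30),0.145))
E
```

```text
(array([ 0.008, -0.023,  0.016]), np.float64(-0.05), 'now', array([0.4611, 0.0988, 0.3005]), 'jawyaw', np.float64(-1.4302), 't', 2.75, 'f', array([-0.8, -0.5, -0.1]), 'gap', 0.501)
```

View pics/w2.png

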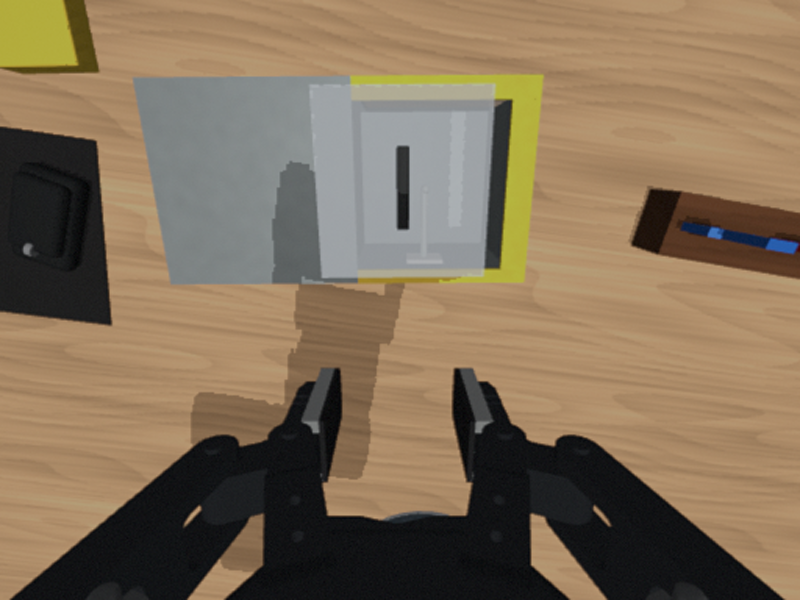

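```bash
python3 - <<'E'
from h import *
import pickle
m=pickle.load(open("m2.pkl","rb"))
W=lambda u,v,z:np.round(onz(m,u/1.5625,v/1.5625,z),4)
c=np.array([W(*p,.15) for p in [(135,78),(543,75),(525,283),(171,283)]]);print(c)
model=np.array([(68,130),(68,-130),(-68,-130),(-68,130)])/1000
def fit(c):
    C=c[:,:2]; cm=C.mean(0); D=C-cm
    a=np.arctan2((model[:,0]*D[:,1]-model[:,1]*D[:,0]).sum(),(model*D).sum())
    R=np.array([[np.cos(a),-np.sin(a)],[np.sin(a),np.cos(a)]]); print("ctr",cm,"yaw",a,"res",np.round((C-(model@R.T+cm))*1000,1).tolist()); return cm,R
cm,R=fit(c)
L=lambda X:np.round((R.T@(X[:2]-cm))*1000,1)
print("fin",W(403,188,.18),L(W(403,188,.18)),L(W(403,147,.18)),L(W(403,229,.18)))
for n,p,z in [("op+x-y",(512,99),.15),("op-x-y",(500,268),.15),("frame+x,+y",(350,99),.15),("hook arm",(424,245),.091),("hookroot",(424,262),.091),("hooktip",(424,190),.101)]: print(n,W(*p,z),L(W(*p,z)))
E
```

```text
[[0.5718 0.2817 0.15  ]
 [0.6094 0.0265 0.15  ]
 [0.475  0.0056 0.15  ]
 [0.4386 0.2632 0.15  ]]
ctr [0.5237  0.14425] yaw 0.14393160489450404 res [[-0.6, -1.0], [-0.2, 1.2], [-0.0, -0.2], [0.8, 0.0]]
fin [0.5304 0.1047 0.18  ] [  1.  -40.1] [ 24.5 -40.1] [-24.  -40.1]
op+x-y [0.5933 0.0428 0.15  ] [  54.3 -110.4]
op-x-y [0.4835 0.0262 0.15  ] [ -56.7 -111.1]
frame+x,+y [0.5788 0.1457 0.15  ] [54.7 -6.5]
hook arm [0.4824 0.0782 0.091 ] [-50.3 -59.4]
hookroot [0.4677 0.0758 0.091 ] [-65.2 -59.7]
hooktip [0.5277 0.0862 0.101 ] [ -4.4 -58. ]
```

```bash
python3 - <<'E'
from h import *
print(inc((.530,.104,.21),0.144)); print(inc((.530,.104,.166),0.144))
E
```

```text
(array([ 1.509,  0.075, -1.148]), np.float64(-0.04), 'now', array([0.4611, 0.0988, 0.3005]), 'jawyaw', np.float64(-1.4302), 't', 2.75, 'f', array([-0.8, -0.5, -0.1]), 'gap', 0.501)
(array([ 2.243,  0.076, -1.147]), np.float64(-0.04), 'now', array([0.4611, 0.0988, 0.3005]), 'jawyaw', np.float64(-1.4302), 't', 2.75, 'f', array([-0.8, -0.5, -0.1]), 'gap', 0.501)
```

Request:
step_arm(
  increments=[0.4,0.07,-0.7,0,0.5,1,0.07,-1.15,0,0.5,1.6,0.07,-1.15,0,0.5,2.0,0.07,-1.15,0,0.5,2.24,0.07,-1.15,0,0.5],
)

```text
t: 3.38
tcp_pos: [0.5297, 0.1042, 0.1647]
tool_rot: [-0.705, -0.05, 0.706, -0.049]
force: [0.5, -0.3, -0.5]
finger_gap: 0.498
```

Request:
step_arm(
  increments=[0,0,0,0,0.6,0,0,0,0,0.8,0,0,0,0,0.95,0,0,0,0,0.95,0,0,0,0,0.95],
  grip_force=20,
)

```text
t: 4.0
tcp_pos: [0.5305, 0.1042, 0.1659]
tool_rot: [0.706, 0.05, -0.705, 0.05]
force: [-0.8, -0.0, 6.3]
finger_gap: 0.085
```

```bash
python3 - <<'E'
from h import *
i=snapshot("wrist")
j=snapshot("side")
v=np.hstack([i[150:,100:400],j[130:130+234,180:330].repeat(2,1)])
cv2.imwrite("pics/w3.png",v)
c=np.array([.5237,.14425]);a=.144;R=np.array([[np.cos(a),-np.sin(a)],[np.sin(a),np.cos(a)]])
print("tcp local",R.T@(sense()["tcp_pos"][:2]-c)*1000, inc((*(c+R@[.001,.0615]),.166),a))
E
```

```text
tcp local [  0.97902889 -40.66473579] (array([-0.002, -1.703,  0.005]), np.float64(-0.04), 'now', array([0.5305, 0.1041, 0.1659]), 'jawyaw', np.float64(-1.4302), 't', 4.1, 'f', array([-0.2, -0. ,  6.6]), 'gap', 0.085)
```

View pics/w3.png

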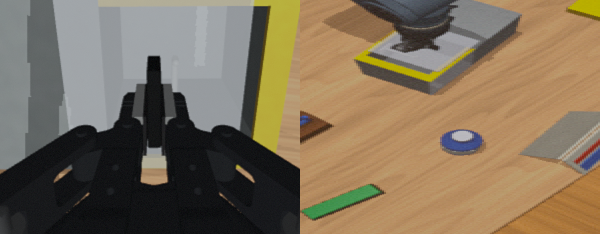

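Request:
step_arm(
  increments=[-0.04,-0.3,0,0,0.95,-0.04,-0.7,0,0,0.95,-0.04,-1.1,0,0,0.95,-0.04,-1.45,0,0,0.95,-0.04,-1.65,0,0,0.95],
)

```text
t: 4.72
tcp_pos: [0.5157, 0.2032, 0.1663]
tool_rot: [-0.705, -0.05, 0.706, -0.05]
force: [4.6, -1.3, -17.9]
finger_gap: 0.088
```

Request:
step_arm(
  increments=[0,-0.03,0,0,0.95,0,-0.06,0,0,0.95,0,-0.1,0,0,0.95,0,-0.14,0,0,0.95,0,-0.14,0,0,0.95],
)

```text
t: 5.35
tcp_pos: [0.5155, 0.2047, 0.1662]
tool_rot: [-0.705, -0.047, 0.706, -0.056]
force: [4.4, -20.4, -7.5]
finger_gap: 0.082
```

Request:
step_arm(
  increments=[0,0.02,0,0,0.7,0,0,0,0,0.5,0,0,0,0,0.4,-0.6,0,0,0,0.4,-1.5,0,0,0,0.3],
)

```text
t: 5.98
tcp_pos: [0.514, 0.2064, 0.2559]
tool_rot: [-0.703, -0.047, 0.707, -0.056]
force: [1.4, 0.4, -0.1]
finger_gap: 0.7
```

```bash
python3 - <<'E'
from h import *
i=snapshot("top")
cv2.imwrite("pics/t4.png",cv2.resize(i[150:270,150:400],(750,360),interpolation=cv2.INTER_CUBIC))
print(inc((.526,-.181,.24),-.02))
E
```

```text
(array([0.475, 6.421, 0.827]), np.float64(1.9), 'now', array([0.5189, 0.2077, 0.2646]), 'jawyaw', np.float64(-1.4251), 't', 6.03, 'f', array([1.7, 0.8, 4. ]), 'gap', 0.699)
```

Request:
step_arm(
  increments=[0,1,0.13,0.4,0,0,2,0.26,0.8,0,0,3,0.39,1.2,0,0,4,0.52,1.6,0,0,5,0.65,1.9,0],
)

```text
t: 6.65
tcp_pos: [0.5239, -0.0959, 0.2681]
tool_rot: [0.712, -0.01, -0.703, -0.004]
force: [0.7, 0.7, 0.6]
finger_gap: 1.0
```

```bash
python3 - <<'E'
from h import *
print(inc((.526,-.181,.24),-.02)); print(np.round(Ro.from_quat(sense()["tool_rot"]).as_matrix()[:,0],4))
E
```

```text
(array([ 0.483,  1.412, -0.057]), np.float64(-0.0), 'now', array([ 0.5239, -0.0959,  0.2681]), 'jawyaw', np.float64(-1.591), 't', 6.65, 'f', array([0.7, 0.7, 0.6]), 'gap', 1.0)
[ 0.0127 -0.0094 -0.9999]
```

View pics/t4.png

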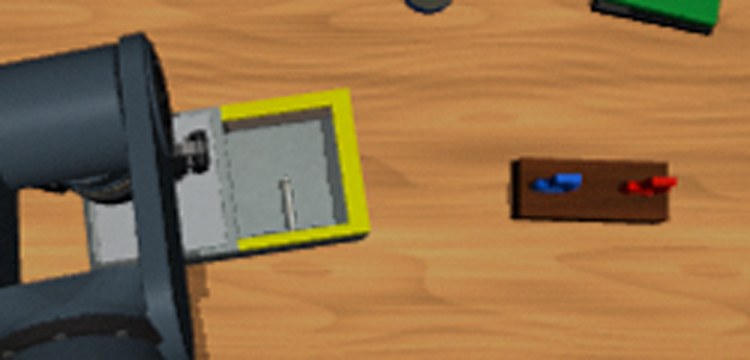

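Request:
step_arm(
  increments=[0.2,0.7,-0.03,0,0.2,0.48,1.41,-0.06,0,0.4,0.5,1.41,-0.06,0,0.4,0.5,1.41,-0.06,0,0.4,0.5,1.41,-0.06,0,0.4],
)

```text
t: 7.28
tcp_pos: [0.5264, -0.1794, 0.2395]
tool_rot: [0.712, -0.01, -0.702, -0.003]
force: [-0.6, -0.2, -0.6]
finger_gap: 0.601
```

```bash
python3 - <<'E'
from h import *
print(inc((.526,-.181,.15),-.02)[0],inc((.526,-.181,.099),-.02)); print(np.round(Ro.from_quat(sense()["tool_rot"]).as_matrix()[:,0],4))
E
```

```text
[1.491 0.013 0.026] (array([2.341, 0.005, 0.038]), np.float64(0.02), 'now', array([ 0.5264, -0.1794,  0.2395]), 'jawyaw', np.float64(-1.5892), 't', 7.28, 'f', array([-0.6, -0.2, -0.6]), 'gap', 0.601)
[ 0.0133 -0.0093 -0.9999]
```

Request:
step_arm(
  increments=[0.6,0,0.02,0,0.4,1.2,0,0.03,0,0.4,1.7,0,0.04,0,0.4,2.1,0,0.04,0,0.4,2.33,0,0.04,0,0.4],
  grip_force=30,
)

```text
t: 7.9
tcp_pos: [0.5259, -0.1794, 0.0991]
tool_rot: [0.712, -0.009, -0.703, -0.003]
force: [0.3, 0.5, 0.2]
finger_gap: 0.599
```

```bash
python3 - <<'E'
from h import *
i=snapshot("wrist"); print(inc((.526,-.181,.099),-.02))
cv2.imwrite("pics/w5.png",cv2.resize(i[120:,130:380],(750,792))[:600])
E
```

```text
(array([-0.018,  0.028, -0.013]), np.float64(0.03), 'now', array([ 0.5252, -0.1793,  0.0979]), 'jawyaw', np.float64(-1.5878), 't', 7.95, 'f', array([-0.3, -0.1, -0.7]), 'gap', 0.602)
```

View pics/w5.png

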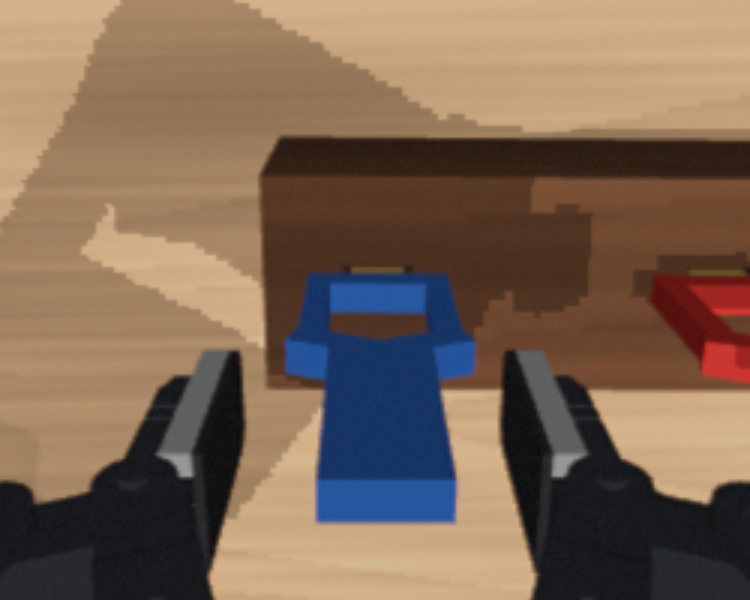

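Request:
step_arm(
  increments=[-0.02,0.035,-0.013,0,0.5,-0.02,0.035,-0.013,0,0.7,-0.02,0.035,-0.013,0,0.9,-0.02,0.035,-0.013,0,0.95,-0.02,0.035,-0.013,0,0.95],
)

```text
t: 8.57
tcp_pos: [0.5268, -0.1819, 0.1002]
tool_rot: [0.712, -0.009, -0.702, -0.003]
force: [0.5, 0.0, 5.5]
finger_gap: 0.251
```

Request:
step_arm(
  increments=[-0.2,0,0,0,0.95,-0.5,0,0,0,0.95,-0.9,0,0,0,0.95,-1.4,0,0,0,0.95,-2.0,0,0,0,0.95],
)

```text
t: 9.2
tcp_pos: [0.5244, -0.1804, 0.221]
tool_rot: [0.711, -0.009, -0.703, -0.003]
force: [-0.6, -0.7, 0.1]
finger_gap: 0.254
```

```bash
cat >> h.py <<'E'
C=np.array([.5237,.14425]);A=.144;RC=np.array([[np.cos(A),-np.sin(A)],[np.sin(A),np.cos(A)]])
def loc(x,y,z): return (*(C+RC@[x/1000,y/1000]),z)
E
python3 - <<'E'
from h import *
print(loc(16,-59,.28),inc(loc(16,-59,.28),A))
E
```

```text
(np.float64(0.5480010667080802), np.float64(0.08815670131959222), 0.28) (array([-1.015, -4.474, -0.329]), np.float64(-1.85), 'now', array([ 0.5244, -0.1804,  0.221 ]), 'jawyaw', np.float64(-1.588), 't', 9.2, 'f', array([-0.6, -0.7,  0.1]), 'gap', 0.254)
```

Request:
step_arm(
  increments=[-0.7,-0.3,0,0,0.95,-1,-1.1,-0.1,-0.4,0.95,-1,-2,-0.15,-0.9,0.95,-1,-2.9,-0.2,-1.4,0.95,-1,-3.7,-0.3,-1.85,0.95],
)

```text
t: 9.82
tcp_pos: [0.5447, 0.0436, 0.2799]
tool_rot: [0.709, 0.048, -0.702, 0.055]
force: [-0.0, -0.5, -0.9]
finger_gap: 0.251
```

```bash
python3 - <<'E'
from h import *
print(inc(loc(16,-59,.28),A))
E
```

```text
(array([-0.007, -0.727, -0.162]), np.float64(0.02), 'now', array([0.5447, 0.0436, 0.2799]), 'jawyaw', np.float64(-1.4251), 't', 9.82, 'f', array([-0. , -0.5, -0.9]), 'gap', 0.251)
```

Request:
step_arm(
  increments=[0,-0.4,-0.1,0,0.95,0,-0.72,-0.16,0,0.95,0,-0.73,-0.16,0,0.95,0,-0.73,-0.16,0,0.95,0,-0.73,-0.16,0,0.95],
)

```text
t: 10.45
tcp_pos: [0.5479, 0.0872, 0.2796]
tool_rot: [0.709, 0.048, -0.702, 0.054]
force: [0.4, -0.1, -1.6]
finger_gap: 0.252
```

```bash
python3 - <<'E'
from h import *
import pickle
m=camera_model("wrist"); i=snapshot("wrist");s=snapshot("side");ms=camera_model("side")
pickle.dump(m,open("m6.pkl","wb"))
c=np.zeros((600,800,3),np.uint8)
c[:600,:500]=cv2.resize(i[84:384,130:380],(500,600),interpolation=cv2.INTER_CUBIC)
c[:600,500:]=cv2.resize(s[120:270,210:285],(300,600),interpolation=cv2.INTER_CUBIC)
cv2.imwrite("pics/w6.png",c)
print(inc(loc(16,-59,.28),A),inc(loc(16,-59,.123),A)[0], (proj(m,loc(16,-59,.15))-[130,84])*2)
for x in (54.5,-56): 
  for y in (-6.5,-110.5): print((proj(m,loc(x,y,.15))-[130,84])*2)
E
```

```text
(array([-0.008, -0.013, -0.004]), np.float64(0.0), 'now', array([0.5479, 0.0873, 0.2796]), 'jawyaw', np.float64(-1.4266), 't', 10.55, 'f', array([ 0.8, -0. , -1.3]), 'gap', 0.249) [ 2.609 -0.038  0.021] [244.01653744 207.53897323]
[141.79579443 135.97274741]
[343.66537146 135.69645785]
[153.46316859 327.23885081]
[333.00223051 326.38239371]
```

View pics/w6.png

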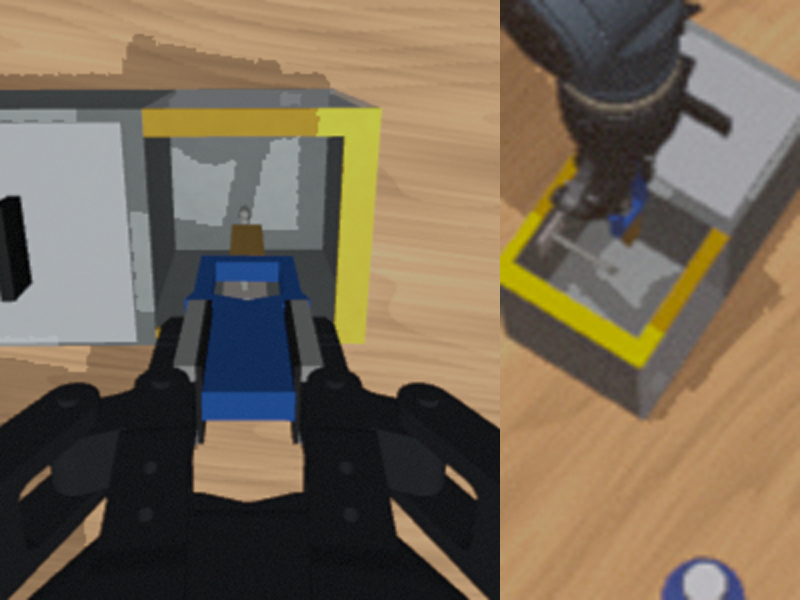

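```bash
python3 - <<'E'
from h import *
import pickle
m=pickle.load(open("m6.pkl","rb"))
L=lambda u,v,z:np.round(RC.T@(onz(m,u/2+130,v/2+84,z)[:2]-C)*1000,1)
z=.2796
print("tip",L(244,210,.101),"tagtop",L(248,391,z+.0338),L(248,419,z+.0338),"bladeend far",L(247,225,z-.094))
E
```

```text
tip [ -0.1 -59.1] tagtop [ 17.8 -59.3] [  9.7 -59.3] bladeend far [ 17.9 -60.3]
```

Request:
step_arm(
  increments=[0.5,-0.01,0,0,0.95,1.1,-0.02,0,0,0.95,1.7,-0.02,0.01,0,0.95,2.2,-0.03,0.01,0,0.95,2.6,-0.03,0.01,0,0.95],
)

```text
t: 11.18
tcp_pos: [0.5486, 0.0872, 0.1223]
tool_rot: [0.709, 0.047, -0.702, 0.054]
force: [0.1, -0.0, -0.3]
finger_gap: 0.251
```

```bash
python3 - <<'E'
from h import *
print(inc(loc(16,-59,.123),A)); print(inc(loc(-24,-59,.123),A)[0],inc(loc(-24,-59,.105),A)[0])
E
```

```text
(array([-0.013, -0.018,  0.008]), np.float64(-0.01), 'now', array([0.5486, 0.0872, 0.1223]), 'jawyaw', np.float64(-1.4275), 't', 11.18, 'f', array([ 0.1, -0. , -0.3]), 'gap', 0.251)
[-0.018 -0.017  0.674] [ 0.282 -0.02   0.677]
```

Request:
step_arm(
  increments=[-0.015,-0.015,0.15,0,0.95,-0.015,-0.015,0.3,0,0.95,-0.015,-0.015,0.45,0,0.95,-0.015,-0.015,0.58,0,0.95,-0.015,-0.015,0.67,0,0.95],
)

```text
t: 11.8
tcp_pos: [0.5083, 0.0823, 0.1234]
tool_rot: [0.709, 0.047, -0.702, 0.054]
force: [-0.9, -1.2, -0.2]
finger_gap: 0.249
```

Request:
step_arm(
  increments=[0.05,0,0,0,0.95,0.12,0,0,0,0.95,0.18,0,0,0,0.95,0.24,0,0,0,0.95,0.26,0,0,0,0.95],
)

```text
t: 12.42
tcp_pos: [0.5084, 0.0822, 0.1074]
tool_rot: [0.709, 0.047, -0.702, 0.054]
force: [0.7, -0.2, -1.0]
finger_gap: 0.253
```

```bash
python3 - <<'E'
from h import *
i=snapshot("wrist")
print(inc(loc(-24,-59,.105),A))
cv2.imwrite("pics/w7.png",cv2.resize(i[84:384,80:430],(700,600),interpolation=cv2.INTER_CUBIC))
E
```

```text
(array([ 0.04 , -0.004, -0.001]), np.float64(-0.01), 'now', array([0.5083, 0.0822, 0.1074]), 'jawyaw', np.float64(-1.4274), 't', 12.47, 'f', array([-0.5, -0.1, -0.4]), 'gap', 0.254)
```

Request:
step_arm(
  increments=[0.02,0,0,0,0.95,0.03,0,0,0,0.95,0.04,0,0,0,0.95,0.05,0,0,0,0.95,0.05,0,0,0,0.95],
)

```text
t: 13.1
tcp_pos: [0.5084, 0.0821, 0.1044]
tool_rot: [0.709, 0.047, -0.702, 0.054]
force: [-0.7, -0.3, -0.7]
finger_gap: 0.253
```

View pics/w7.png

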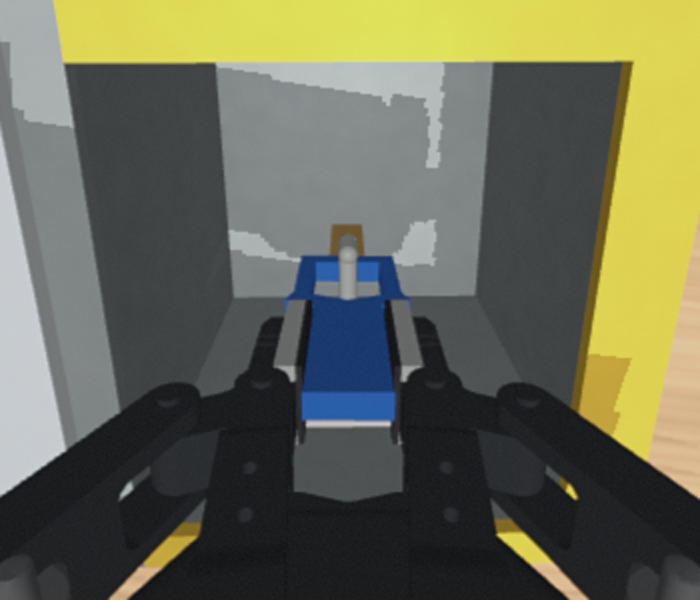

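Request:
step_arm(
  increments=[0.015,0,0,0,0.95,0.03,0,0,0,0.95,0.045,0,0,0,0.95,0.05,0,0,0,0.95,0.05,0,0,0,0.95],
)

```text
t: 13.72
tcp_pos: [0.5085, 0.0821, 0.1022]
tool_rot: [0.709, 0.047, -0.702, 0.054]
force: [-1.0, 0.1, 7.5]
finger_gap: 0.251
```

Request:
step_arm(
  increments=[-0.02,0,0,0,0.8,-0.02,0,0,0,0.65,-0.02,0,0,0,0.5,-0.02,0,0,0,0.5,-0.02,0,0,0,0.5],
)

```text
t: 14.35
tcp_pos: [0.5084, 0.0821, 0.1033]
tool_rot: [0.709, 0.047, -0.702, 0.054]
force: [0.8, 0.5, 0.1]
finger_gap: 0.499
```

Request:
step_arm(
  increments=[-0.2,0,0,0,0.5,-0.5,0.01,0,0,0.5,-1,0.01,0,0,0.5,-1.8,0.02,-0.01,0,0.5,-2.6,0.03,-0.01,0,0.5],
)

```text
t: 14.98
tcp_pos: [0.5073, 0.0817, 0.2613]
tool_rot: [0.709, 0.047, -0.702, 0.054]
force: [0.5, 0.2, -0.1]
finger_gap: 0.5
```

```bash
python3 - <<'E'
from h import *
i=snapshot("wrist")
print(inc(loc(1,61,.24),A));print(np.round(Ro.from_quat(sense()["tool_rot"]).as_matrix()[:,0],4))
cv2.imwrite("pics/w8.png",cv2.resize(i[84:384,80:430],(700,600),interpolation=cv2.INTER_CUBIC))
E
```

```text
(array([ 0.448, -2.024, -0.361]), np.float64(-0.0), 'now', array([0.5112, 0.0817, 0.2679]), 'jawyaw', np.float64(-1.427), 't', 15.03, 'f', array([ 0.9, -0.1,  3.4]), 'gap', 0.498)
[ 0.0239 -0.009  -0.9997]
```

View pics/w8.png

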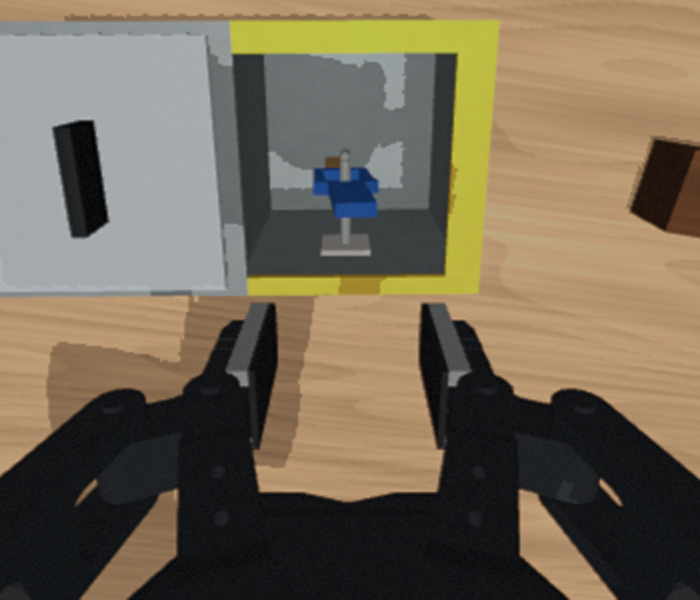

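Request:
step_arm(
  increments=[0,-0.7,-0.12,0,0.5,0,-1.4,-0.25,0,0.5,0.1,-2.02,-0.36,0,0.5,0.3,-2.02,-0.36,0,0.5,0.4,-2.02,-0.36,0,0.5],
)

```text
t: 15.65
tcp_pos: [0.5151, 0.2042, 0.2422]
tool_rot: [0.713, 0.047, -0.698, 0.055]
force: [-0.2, 0.3, 0.4]
finger_gap: 0.497
```

```bash
python3 - <<'E'
from h import *
print(inc(loc(1,61,.168),A))
E
```

```text
(array([ 1.237, -0.024,  0.01 ]), np.float64(0.0), 'now', array([0.5151, 0.2042, 0.2422]), 'jawyaw', np.float64(-1.4265), 't', 15.65, 'f', array([-0.2,  0.3,  0.4]), 'gap', 0.497)
```

Request:
step_arm(
  increments=[0.3,-0.01,0,0,0.5,0.6,-0.01,0,0,0.5,0.9,-0.02,0.01,0,0.5,1.1,-0.02,0.01,0,0.5,1.23,-0.02,0.01,0,0.5],
  grip_force=20,
)

```text
t: 16.27
tcp_pos: [0.516, 0.2037, 0.1679]
tool_rot: [0.713, 0.047, -0.698, 0.055]
force: [0.2, -0.3, -0.3]
finger_gap: 0.504
```

Request:
step_arm(
  increments=[0,0,0,0,0.6,0,0,0,0,0.8,0,0,0,0,0.95,0,0,0,0,0.95,0,0,0,0,0.95],
)

```text
t: 16.9
tcp_pos: [0.5165, 0.2038, 0.1685]
tool_rot: [0.713, 0.047, -0.697, 0.055]
force: [0.3, -0.2, 2.9]
finger_gap: 0.085
```

```bash
python3 - <<'E'
from h import *
print(inc(loc(1,-57,.168),A));print(inc(loc(1,-59,.168),A)[0])
E
```

```text
(array([0.034, 1.949, 0.006]), np.float64(-0.01), 'now', array([0.5165, 0.2038, 0.1685]), 'jawyaw', np.float64(-1.4274), 't', 16.9, 'f', array([ 0.3, -0.2,  2.9]), 'gap', 0.085)
[0.034 1.983 0.006]
```

Request:
step_arm(
  increments=[0,0.25,0,0,0.95,0,0.6,0,0,0.95,0.01,1.0,0,0,0.95,0.01,1.4,0,0,0.95,0.015,1.75,0,0,0.95],
)

```text
t: 17.52
tcp_pos: [0.5319, 0.0987, 0.1685]
tool_rot: [0.713, 0.047, -0.697, 0.054]
force: [2.5, 2.7, -3.5]
finger_gap: 0.084
```

Request:
step_arm(
  increments=[0,0.08,0,0,0.95,0,0.16,0,0,0.95,0,0.22,0,0,0.95,0,0.27,0,0,0.95,0,0.29,0,0,0.95],
)

```text
t: 18.15
tcp_pos: [0.5339, 0.0854, 0.1685]
tool_rot: [0.714, 0.048, -0.697, 0.051]
force: [1.8, 15.0, -1.7]
finger_gap: 0.086
```

```bash
python3 - <<'E'
from h import *
print(inc(loc(1,-59,.168),A))
E
```

```text
(array([ 0.008, -0.012,  0.01 ]), np.float64(-0.04), 'now', array([0.5339, 0.0854, 0.1685]), 'jawyaw', np.float64(-1.4301), 't', 18.15, 'f', array([ 1.8, 15. , -1.7]), 'gap', 0.086)
```

Request:
step_arm(
  increments=[0,0,0,0,0.8,0,0,0,0,0.6,0,0,0,0,0.5,0,0,0,0,0.5,-0.4,0,0,0,0.5],
)

```text
t: 18.77
tcp_pos: [0.5318, 0.0851, 0.1912]
tool_rot: [0.712, 0.048, -0.699, 0.051]
force: [-0.9, -0.3, 0.1]
finger_gap: 0.5
```

Request:
step_arm(
  increments=[-0.7,0.02,0,0,0.5,-1.4,0.02,0.4,0,0.5,-2,0.02,0.8,0,0.5,-2,0.02,1.2,0,0.5,-2,0.02,1.2,0,0.5],
)

```text
t: 19.4
tcp_pos: [0.457, 0.074, 0.3104]
tool_rot: [0.712, 0.048, -0.699, 0.051]
force: [0.2, -0.6, -0.4]
finger_gap: 0.501
```

```bash
python3 - <<'E'
from h import *
m=camera_model("wrist");i=snapshot("wrist");t=snapshot("top");s=snapshot("side")
import pickle; pickle.dump(m,open("m9.pkl","wb"))
c=np.zeros((600,800,3),np.uint8)
c[:,:500]=cv2.resize(i[84-64:384-64,130:380],(500,600),interpolation=cv2.INTER_CUBIC)
c[:300,500:]=cv2.resize(s[140:240,200:300],(300,300),interpolation=cv2.INTER_CUBIC)
c[300:,500:]=cv2.resize(s[160:360,120:320],(300,300),interpolation=cv2.INTER_CUBIC)
cv2.imwrite("pics/w9.png",c); print(inc((.5,.1,.3),A)[2:])
print((proj(m,loc(2,-58.5,.18))-[130,20])*2)
E
```

```text
('now', array([0.4593, 0.074 , 0.3097]), 'jawyaw', np.float64(-1.4308), 't', 19.55, 'f', array([ 0.3, -0.6, -0.1]), 'gap', 0.499)
[243.38478123 186.25881607]
```

View pics/w9.png

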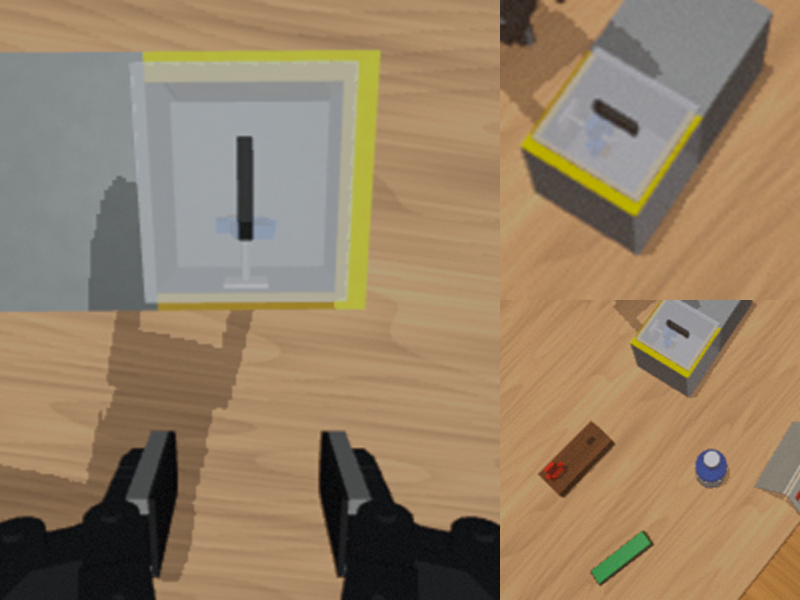

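```bash
python3 -c "
from station import sign_off;print(sign_off())"
```

```text
the job is handed in; nothing more can be done
None
```

The job is done and handed in at about 19.6 s, well inside the 67 s limit. I slid the hatch to its open stop, hung the blue key on the hook, and slid the hatch back to its shut stop.

- **Hatch:** at the shut stop the arm felt about 15 N, and the total travel from the open stop was about 120 mm. In the last pictures the fin stands within a few pixels of where it should be when shut.
- **Key:** after I let go, the picture showed the key hanging with the hook through its window. It is slightly turned on the hook. It was still there under the shut hatch in the last pictures.
- **Yellow frame:** the robot and the key went through the middle of the opening. I saw no contact with the frame in the pictures and no unexpected force on the way in or out.
- **Other things:** in the last pictures the red key, bottle and stapler look undisturbed. I did not look again at the note block and mouse, but the arm did not go near them. The arm was clear of everything and felt no force when I handed in.
- **Slight disagreements:** the hatch opening push left the tool tilted by about 1°, which the moves could not correct. The hook took the key's weight about 3 mm lower than I had worked out; I lowered it until I felt contact.

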